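# Hold the loupe over a drive's configuration switches

### The job

Check how the drive on the mat is configured: slide the small cover on its front panel fully open, to its stop, so that the red switch bank shows, then pick up the loupe and hold it level and still, centred over the switch bank, with the lens at its focal height 60 mm above the switches, which is where the yellow cursor on the upright rule is set. Do not let the loupe touch the drive and leave the other things on the bench where they are. Finish while still holding the loupe there in the gripper: do not put it down or let go.

Things in the scene. Friction and masses are not known exactly. Their poses are not given: they have to be found in the camera images.
- drive: Black motor drive lying on its back, fixed, front panel up at z = 75 mm. Case 160 (x) by 84 (y) by 75 mm, side fins out to y = 46 mm, terminal ledge 45 mm high out to x = -99 mm. Origin on the bench under the case's middle; x runs from the ledge with green connector (-x) to display and keypad (+x), z up. On the panel: the cover, its guide ribs and end rib (4 mm high).
- switches (a point): Centre of the top of the red switch bank with white levers, 32 (drive x) by 18 mm (y), in a window of the panel, over the drive's origin, 71 mm above the bench (4 mm below the panel face). Hidden by the cover while that is closed. Axes as the drive's.
- cover (a joint): Travel of the grey sliding cover over the switch bank, m: 0 closed, 0.044 fully open at its stop. Opens along the drive's -x (towards the green connector), starts closed or up to 12 mm open, stays where it is left, needs about 2.5 N to slide.
- cover_grip (a point): Middle of the ribbed orange grip on the cover: an upright bar 10 mm thick (drive x), 28 mm wide (y), 14 mm high. Its top is 7 mm above this point, 92.5 mm above the bench; its foot stands on the cover plate (44 by 36 mm, top 78.5 mm above the bench). Moves with the cover; axes as the drive's.
- loupe: Loupe lying flat and loose, about 0.12 to 0.2 kg. Origin under the lens centre, at its underside; x points from handle to lens, z up along the lens axis. Black round rim 72 mm across, z = 3 to 17 mm; white straight handle 24 mm wide (y), 20 mm high (z = 0 to 20 mm), from x = -47 to -141 mm. Balances near x = -62 mm.
- lens (a point): Centre of the loupe's lens, 10 mm above the loupe's underside and level with the handle's mid height. Axes as the loupe's: z is the lens axis, upright when the loupe is level.
- handle (a point): A point on the handle's middle line 70 mm from the lens centre (loupe x = -70 mm, z = 10 mm), close to the balance point: a good place to grip across the 24 mm width.
- rule_stand: 150 mm steel rule upright in a loose grey base 50 by 50 by 24 mm, 0.55 kg, beyond the drive's display end. Rule 25 mm wide (own y), 3 mm thick (x). Yellow cursor on it, 32 mm wide and 8 mm high, its middle 131 mm above the bench: the height where the lens centre belongs. Origin under the base's middle, z up.
- screwdriver: Bystander: red handled screwdriver 190 mm long, lying loose on the bench; origin under its middle, own x along it.
- breaker: Bystander: white two-pole circuit breaker with a blue toggle, 80 by 36 mm, 70 mm high, loose; origin under its middle.
- fan: Bystander: black cooling fan, 60 by 60 by 25 mm, lying loose; origin under its middle.
- connector: Bystander: loose green terminal connector, 16 by 50 by 14 mm; origin under its middle.
- multimeter: Bystander: yellow and black multimeter lying on its back, 165 by 82 by 46 mm; origin under its middle.
- screw_tray: Bystander: small open steel tray with two compartments, 130 by 100 by 28 mm; origin under its middle.
Mind the look-alikes: they are no part of the job. Leave any brown or purple look-alike of the loupe alone.

How it is judged (in metres and radians):
On the way, in this order (a step that is already met when the one before it is completed fails the run):
1. the cover is slid fully open while the loupe still lies where it was (value of joint cover above 0.0415 m and distance of loupe from where it was at the start of the episode below 0.03 m), for 0.2 s.
2. the loupe is in the gripper, held level at its focal height over the uncovered switches (value of joint cover above 0.0415 m and contact force between loupe and the fingers above 1 N and horizontal distance between lens and switches below 0.012 m and z of lens in the frame of switches between 0.052 and 0.068 m and angle between lens's own z axis and vertical below 0.14 rad), for 0.3 s.
At the end, for the whole second after the job is handed in: Cover within 2.5 mm of its open stop; loupe held still by the gripper alone, lens centre within 12 mm sideways of the switch bank's middle, 60 mm above it within 8 mm, lens axis within 8 degrees of upright; rule stand moved under 20 mm, other bystanders under 25 mm (all of step 2 and contact force between loupe and drive below 0.1 N and contact force between loupe and rule_stand below 0.1 N and linear speed of loupe below 0.02 m/s and angular speed of loupe below 0.2 rad/s and distance of rule_stand from where it was at the start of the episode below 0.02 m and distance of each of screwdriver, breaker, fan, connector, multimeter, screw_tray from where it was at the start of the episode below 0.025 m); the arm keeps its last pose, push and grip.
It fails at once if the loupe touches the drive (contact force between loupe and drive above 0.3 N).
It fails at once if the rule stand is pushed away or tipped (distance of rule_stand from where it was at the start of the episode above 0.02 m or angle between rule_stand's own z axis and vertical above 0.3 rad).
It fails at once if a bystander is displaced by more than 25 mm (distance of any of screwdriver, breaker, fan, connector, multimeter, screw_tray from where it was at the start of the episode above 0.025 m).
It also fails if it takes over 58 s, if anything falls off the work surface, if the arm or the gripper's body presses on something with over 40 N, if the wrist force passes 120 N, or if a joint passes its speed limit or range.

### The arm

A 6-joint arm with a two-finger parallel gripper is mounted at the origin on the work surface. World frame = base frame: x ahead of the robot, y to its left, z up, the work surface at z = 0. Lengths are in mm, angles in rad, forces in N, time in s.
With the tool pointing down it reaches from about 325 to 900 mm from the base axis. Payload 6.1 kg.
Tool frame: the origin (TCP) lies at the very end of the fingers, on their centre line; the grasp point (between the pads) lies 19 mm behind it (env.tcp_to_grasp is the distance from the TCP to the grasp point, in mm); z points along the fingers, y is the direction in which the jaws open and shut (so a half turn about z gives the same grasp; the last joint's range is limited). The gripper opens to 87 mm and grips with 3 to 60 N. Pads are 19 mm wide; open, the fingers measure 117 mm over their backs; the gripper's body (75 mm by 190 mm) begins 51 mm behind the grasp point.
Start: joints at [1.139, 0.22, 1.526, -0, 1.395, -0.126], TCP at [188.158, 595.997, 222.538] pointing down, gripper open.
Joint ranges: [-2.98, 2.98], [-0.91, 2.08], [0.09, 2.57], [-1.24, 4.39], [0.2, 2.65], [-2.68, 2.68]. Speed limits (rad/s): [2.57, 2.57, 3.01, 3.14, 3.14, 3.14].

### API

Orientations are given as a unit quaternion [w, x, y, z].
In Python, from rig import env gives the robot as it stands.
- The arm moves only by the tool servo_tool, never from a script. Its argument "increments" is a list of rows, each a list of 7 numbers: the shift along the tool's x, y, z in mm, then the turn, a rotation vector about the tool's x, y, z in rad, then the opening, from 0 (shut) to 1 (fully open). In form: [[x, y, z, rx, ry, rz, claw], ...]. A call has 1 to 8 rows; each row shifts and turns the commanded pose from where the row before left it, along the tool's axes as they then stand; what a row does not reach is not made up. A row lasts 1/12 s, in which the tool goes at most 41.7 mm and 7.16 degrees, less where a joint would pass 70% of its speed; a pose out of reach is approached as far as the arm can. A call is refused whole if a number of a shift passes 41.7 or a number of a turn 0.125, either way. A call with a gripper value outside its range is refused whole. The fingers move at their own pace and stop on an object; "grip_force" is the grip in N (left out, the last holds). Time passes only in rows, so rows that do not move let the fingers close. It gives the time, the measured TCP pose, the force and the opening at its end, in the units of the state.
- env.state(): the state, without advancing time (a new reading comes with each control period).
- env.snapshot(name): name is "side" or "top" or "wrist"; returns a dict with "pixels" (420x560x3 uint8, blue, green, red), "z_map" (420x560 float32, mm along the optical axis (not along the pixel's ray), 0 where there is no reading), "fovy" (degrees; the focal length in pixels is half the picture's height over the tangent of half this angle, whatever the lens; pixels are square), "cx", "cy" (the principal point, pixels), "extrinsics" (4x4, takes a point from camera to world coordinates). Camera axes: x right, y up, looking along -z (the intrinsics and any distortion apply to the point x, -y, -z); pixel columns grow to the right and rows downward; lengths in mm; the calibration is good to about 2 mm. The wrist camera is an equidistant fisheye: a pixel r from the principal point sees the ray r / f radians off the axis. A picture is of the moment at which its call begins.
- env.sign_off(): hands the job in, once; it reports no verdict.
The state is a dict: "time_s": time; "joint_pos": joint angles; "joint_vel": joint speeds; "joint_efforts": joint torques, N m; "tool_pos": TCP position; "orientation": TCP orientation; "wrist_force": force on the tool from outside, world axes, zero at the start; "moment": the same for the moment, N m; "gripper_width": finger opening in mm.
Only numpy, scipy, OpenCV 4.12 (cv2) and the standard library are available. Lean on these libraries where they do the work, as an engineer would, in place of code of your own. Each camera call takes 0.05 s, during which the arm holds its last target.

## Working session

There is one attempt and no reset: what is moved stays moved. The work goes in short steps, Python scripts to look and compute and a tool call to move; the robot and the scene stay as the last step left them, time stands still between calls to the robot, and variables do not carry over. Pictures are saved under pics/ and viewed, and the job is handed in when it is done.

Besides the shell and the picture viewer there is one more tool, called after ">>>" as name(argument=value, ...), one argument or row to a line, values as JSON. servo_tool: Moves the arm, as the interface text tells. Its arguments: {"type":"object","properties":{"increments":{"type":"array","items":{"type":"array","items":{"type":"number"}}},"grip_force":{"type":"number"}},"required":["increments"]}

```bash
mkdir -p pics; ls
cat > h.py <<'E'
import numpy as np, cv2
from rig import env
from scipy.spatial.transform import Rotation as R
def snap(n,name):
    s=env.snapshot(n); cv2.imwrite(f'pics/{name}.png',s['pixels']); np.savez(f'pics/{name}.npz',**{k:np.array(v) for k,v in s.items()}); return s
E
python3 - <<'E'
from h import *
print({k:np.round(v,3) for k,v in env.state().items()})
for n in ['top','side','wrist']:
    s=snap(n,n+'0'); print(n,s['fovy'],s['cx'],s['cy'],np.round(s['extrinsics'],3).tolist())
E
```

```text
pics
{'time_s': np.float64(0.0), 'joint_pos': array([ 1.139,  0.221,  1.528,  0.   ,  1.395, -0.126]), 'joint_vel': array([-0.001, -0.001,  0.001, -0.002,  0.   ,  0.001]), 'joint_efforts': array([ 2.0000e-03, -4.9461e+01, -3.8738e+01,  7.0000e-02,  5.7000e-02,
       -0.0000e+00]), 'tool_pos': array([187.881, 595.443, 221.436]), 'orientation': array([-0.   ,  0.152,  0.988, -0.001]), 'wrist_force': array([0.458, 0.076, 0.09 ]), 'moment': array([0.067, 0.005, 0.012]), 'gripper_width': np.float64(86.922)}
top 48.56959917941619 276.3753635844228 213.88765372160518 [[0.05, 0.976, -0.211, 253.903], [-0.999, 0.048, -0.016, -7.981], [-0.005, 0.212, 0.977, 1364.004], [0.0, 0.0, 0.0, 1.0]]
side 56.58947100812528 282.74086754632634 207.66895698088118 [[0.981, 0.104, -0.164, 357.995], [-0.194, 0.543, -0.817, -846.984], [0.004, 0.833, 0.553, 663.678], [0.0, 0.0, 0.0, 1.0]]
wrist 65.70646984690485 275.26542580537335 210.16681819894956 [[0.3, -0.91, -0.286, 108.566], [0.954, 0.286, 0.091, 620.95], [-0.001, -0.3, 0.954, 384.087], [0.0, 0.0, 0.0, 1.0]]
```

View pics/top0.png

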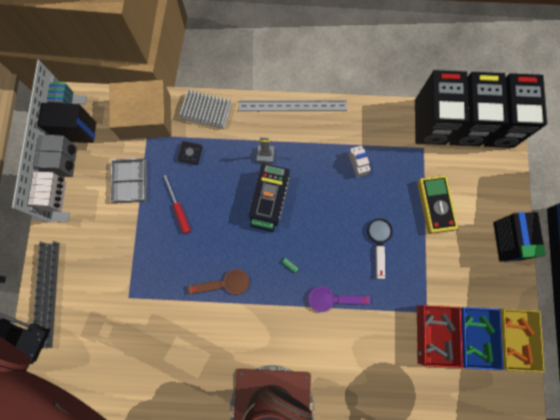

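View pics/side0.png

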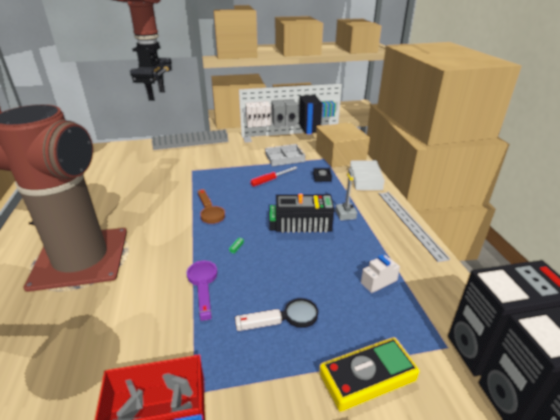

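View pics/wrist0.png

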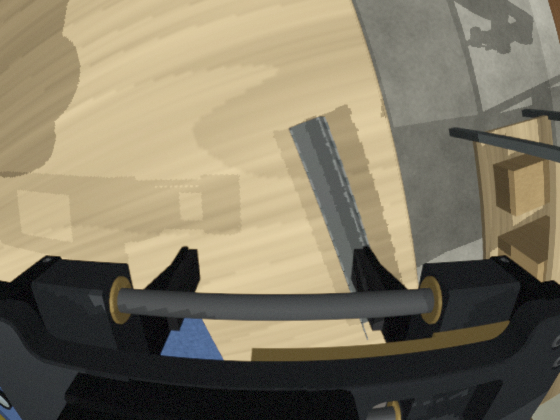

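Top: drive at about (270,197), rule stand at (264,150), loupe lens at (380,231) with its white handle running down to (380,277). The brown (235,282) and purple (322,299) look-alikes are to be left alone. Zooming in next.

```bash
cat >> h.py <<'E'
def ray(s,u,v):
    f=210/np.tan(np.radians(float(s['fovy'])/2)); d=np.array([(u-s['cx'])/f,-(v-s['cy'])/f,-1.]); E=np.array(s['extrinsics']); return E[:3,3],E[:3,:3]@d
def onz(s,u,v,z):
    o,d=ray(s,u,v); return o+d*(z-o[2])/d[2]
def pt(s,u,v):
    o,d=ray(s,u,v); return o+d*float(s['z_map'][int(round(v)),int(round(u))])
def ld(n): return dict(np.load(f'pics/{n}.npz'))
def proj(s,P):
    E=np.array(s['extrinsics']); p=E[:3,:3].T@(np.array(P)-E[:3,3]); f=210/np.tan(np.radians(float(s['fovy'])/2)); return s['cx']+f*p[0]/-p[2], s['cy']-f*p[1]/-p[2]
E
python3 - <<'E'
from h import *
s=ld('top0'); im=s['pixels']
a=cv2.resize(im[130:240,230:300],None,fx=5,fy=5,interpolation=cv2.INTER_CUBIC)
b=cv2.resize(im[205:295,350:410],None,fx=5,fy=5,interpolation=cv2.INTER_CUBIC)
c=np.zeros((600,700,3),np.uint8); c[:550,:350]=a; c[:450,370:670]=b; cv2.imwrite('pics/z1.png',c)
s2=ld('side0'); im=s2['pixels']
a=cv2.resize(im[160:250,255:375],None,fx=6,fy=6,interpolation=cv2.INTER_CUBIC);cv2.imwrite('pics/z2.png',a)
# white handle
hsv=cv2.cvtColor(s['pixels'],cv2.COLOR_BGR2HSV)
m=((hsv[...,1]<60)&(hsv[...,2]>150)).astype(np.uint8); m[:244]=0;m[290:]=0;m[:,:365]=0;m[:,395:]=0
ys,xs=np.nonzero(m); P=np.array([onz(s,x,y,20)[:2] for x,y in zip(xs,ys)]); print(len(P)); r=cv2.minAreaRect(P.astype(np.float32)); print(r)
print('z handle',[round(pt(s,380,v)[2]) for v in (255,260,265,270)])
print('lens guess',onz(s,380,231,10))
E
```

```text
243
((417.2455139160156, -293.61297607421875), (93.06230926513672, 20.29918098449707), 0.25515052676200867)
z handle [19, 21, 22, 19]
lens guess [ 509.58558452 -293.93664841   10.        ]
```

View pics/z1.png

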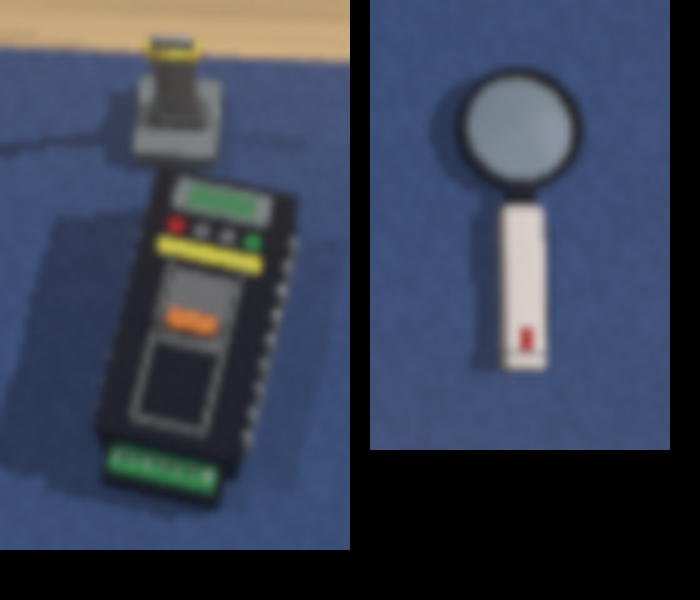

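View pics/z2.png

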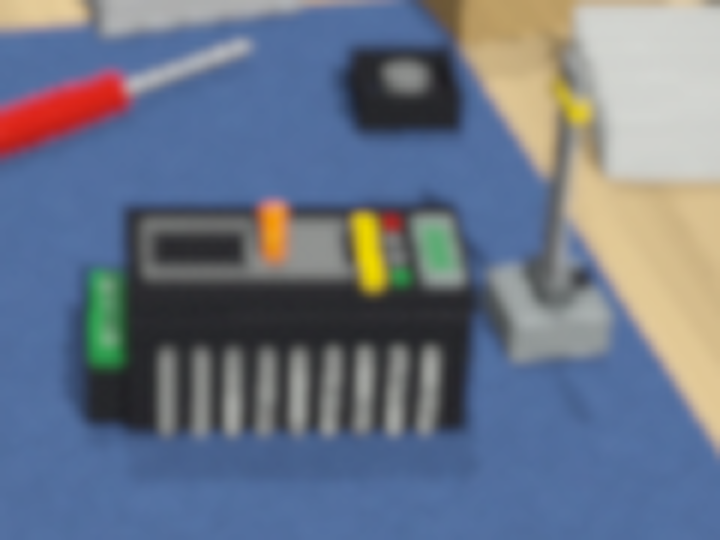

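Run:
```python
from h import *
for n in ['top0','side0']:
    s=ld(n); H,W=s['z_map'].shape
    u,v=np.meshgrid(np.arange(W),np.arange(H)); f=210/np.tan(np.radians(float(s['fovy'])/2))
    z=s['z_map']; C=np.stack([(u-s['cx'])/f*z,-(v-s['cy'])/f*z,-z],-1); E=s['extrinsics']; P=C@E[:3,:3].T+E[:3,3]
    roi=(P[...,0]>480)&(P[...,0]<720)&(P[...,1]>-80)&(P[...,1]<110)
    m=roi&(P[...,2]>70)&(P[...,2]<84)
    m=cv2.morphologyEx(m.astype(np.uint8),cv2.MORPH_OPEN,np.ones((3,3)))
    r=cv2.minAreaRect(P[m>0][:,:2].astype(np.float32)); print(n,'panel',r, np.median(P[m>0][:,2]))
    hsv=cv2.cvtColor(s['pixels'],cv2.COLOR_BGR2HSV); h,S,V=hsv[...,0],hsv[...,1],hsv[...,2]
    o=roi&(h>4)&(h<20)&(S>140)&(P[...,2]>60)&(P[...,2]<110)
    print('orange px',o.sum(),u[o].mean(),v[o].mean(),u[o].min(),u[o].max(),v[o].min(),v[o].max()); 
    print('orange@z88', onz(s,u[o].mean(),v[o].mean(),88), P[o].mean(0), P[o][:,2].max())
    for nm,mm in [('yellow',(h>22)&(h<35)&(S>130)),('green',(h>40)&(h<85)&(S>80))]:
        k=(mm&(P[...,0]>440)&(P[...,0]<780)&(P[...,1]>-80)&(P[...,1]<110)).astype(np.uint8)
        nn,l,st,ce=cv2.connectedComponentsWithStats(k)
        for i in range(1,nn):
            if st[i,4]>8: q=P[l==i]; print(nm,st[i,4],ce[i],np.median(q,0).round(),cv2.minAreaRect(q[:,:2].astype(np.float32)))
```

```text
top0 panel ((597.1190185546875, 37.776790618896484), (84.3544692993164, 161.08712768554688), 79.91777038574219) 76.64435351314728
orange px 36 267.6666666666667 193.63888888888889 263 272 176 196
orange@z88 [586.76219394  40.23835633  88.        ] [585.87147594  40.11702421  91.5244365 ] 97.76621814737405
yellow 18 [264.94444444 140.33333333] [728.  54. 135.] ((727.9921264648438, 55.465354919433594), (6.1711835861206055, 25.14569854736328), 5.605607509613037)
yellow 76 [271.10526316 180.42105263] [629.  33.  77.] ((629.5165405273438, 32.960330963134766), (59.722503662109375, 11.18681526184082), 79.87642669677734)
green 35 [274. 170.] [661.  26.  77.] ((660.159912109375, 26.164695739746094), (34.62038040161133, 9.647449493408203), 81.33248138427734)
green 13 [280.23076923 178.23076923] [637.   8.  76.] ((637.4412231445312, 6.555240154266357), (10.70557689666748, 8.936304092407227), 52.59825134277344)
green 150 [261.91333333 223.38666667] [509.  53.  45.] ((509.4189758300781, 54.119361877441406), (66.3867416381836, 19.485448837280273), 79.77146911621094)
side0 panel ((594.783447265625,
[... 328 characters left out ...]
((726.1985473632812, 55.470130920410156), (7.838782787322998, 30.965845108032227), 9.038082122802734)
yellow 68 [315.94117647 201.55882353] [629.  32.  77.] ((629.1251220703125, 33.70191955566406), (71.1468505859375, 13.905375480651855), 79.80451202392578)
green 19 [327.42105263 201.05263158] [660.  26.  78.] ((659.8368530273438, 24.439287185668945), (33.722190856933594, 8.39974594116211), 73.92730712890625)
green 118 [272.47457627 213.45762712] [508.  33.  46.] ((506.203125, 47.38666915893555), (75.16902160644531, 18.467771530151367), 84.72964477539062)
green 12 [321.5 206. ] [638.   6.  77.] ((637.9577026367188, 7.746999740600586), (12.020885467529297, 8.42455768585205), 74.87638854980469)
```

>>> servo_tool(
  increments=[
    [0,0,0,0,0,-0.065,0],
    [0,0,0,0,0,-0.064,0],
    [-25,-23,0,0,0,0,0],
    [-25,-23,0,0,0,0,0],
    [-25,-23,0,0,0,0,0],
    [-25,-23,0,0,0,0,0],
    [-25,-23,0,0,0,0,0],
    [-25,-23,0,0,0,0,0],
  ],
)

```text
time_s: 0.82
tool_pos: [312.0, 432.3, 222.2]
orientation: [-0.0, 0.088, 0.996, -0.0]
wrist_force: [0.8, 0.1, -0.2]
gripper_width: 41.8
```

>>> servo_tool(
  increments=[
    [-25,-23,0,0,0,0,0],
    [-25,-23,0,0,0,0,0],
    [-25,-23,0,0,0,0,0],
    [-25,-23,0,0,0,0,0],
    [-25,-23,0,0,0,0,0],
    [-25,-23,0,0,0,0,0],
    [-25,-23,0,0,0,0,0],
    [-25,-23,0,0,0,0,0],
  ],
)

```text
time_s: 1.48
tool_pos: [476.7, 215.9, 222.4]
orientation: [-0.0, 0.088, 0.996, -0.0]
wrist_force: [0.8, -0.5, -1.0]
gripper_width: 0.8
```

>>> servo_tool(
  increments=[
    [-25,-23,0,0,0,0,0],
    [-25,-23,0,0,0,0,0],
    [-25,-23,0,0,0,0,0],
    [-25,-23,0,0,0,0,0],
    [-20,-18,0,0,0,0,0],
    [0,0,0,0,0,0,0],
    [0,0,0,0,0,0,0],
  ],
)

```text
time_s: 2.07
tool_pos: [575.1, 86.8, 221.9]
orientation: [-0.001, 0.09, 0.996, 0.0]
wrist_force: [0.7, -0.0, 0.3]
gripper_width: 0.5
```

Run:
```python
from h import *
s=snap('wrist','w1'); t=env.state(); print(t['tool_pos'],R.from_quat(np.roll(t['orientation'],-1)).as_matrix().round(3))
```

```text
[574.50446655  87.87729116 221.93961786] [[-0.984  0.177 -0.001]
 [ 0.177  0.984  0.   ]
 [ 0.001  0.    -1.   ]]
```

View pics/w1.png

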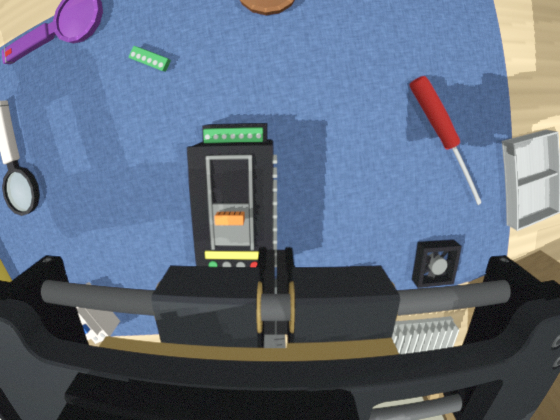

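The wrist view shows the drive upright in the frame: orange grip at (229,217), green connector at (234,133), white ribs at x 208 to 252. I'll measure with the fisheye model.

```bash
cat >> h.py <<'E'
def fray(s,u,v):
    f=210/np.tan(np.radians(float(s['fovy'])/2)); x,y=u-s['cx'],v-s['cy']; r=np.hypot(x,y); th=r/f
    d=np.array([x/r*np.sin(th),-y/r*np.sin(th),-np.cos(th)]); E=np.array(s['extrinsics']); return E[:3,3],E[:3,:3]@d
def fonz(s,u,v,z):
    o,d=fray(s,u,v); return o+d*(z-o[2])/d[2]
E
python3 - <<'E'
from h import *
s=ld('w1'); hsv=cv2.cvtColor(s['pixels'],cv2.COLOR_BGR2HSV); h,S,V=hsv[...,0],hsv[...,1],hsv[...,2]
def comp(mm,z,box,a=15):
    k=mm.astype(np.uint8); q=np.zeros_like(k); x0,y0,x1,y1=box; q[y0:y1,x0:x1]=k[y0:y1,x0:x1]
    n,l,st,ce=cv2.connectedComponentsWithStats(q)
    for i in range(1,n):
        if st[i,4]>a: 
            v,u=np.nonzero(l==i); Q=np.array([fonz(s,a_,b_,z)[:2] for a_,b_ in zip(u,v)],np.float32); print(st[i],ce[i],fonz(s,*ce[i],z).round(1),cv2.minAreaRect(Q))
print('orange top');comp((h>4)&(h<20)&(S>150),92.5,(185,120,280,260))
print('yellow');comp((h>22)&(h<35)&(S>130),76,(185,120,280,265))
print('green');comp((h>40)&(h<85)&(S>80),50,(185,120,280,265))
print('grey');comp((S<50)&(V>80)&(V<190),79,(200,145,265,255))
a=cv2.resize(s['pixels'][110:280,170:310],None,fx=4,fy=4,interpolation=cv2.INTER_CUBIC);cv2.imwrite('pics/z3.png',a[:600])
E
```

```text
orange top
[216 212  28  12 227] [232.59471366 216.68281938] [582.5  44.6  92.5] ((582.84619140625, 41.49897766113281), (26.204139709472656, 11.083879470825195), 79.79613494873047)
yellow
green
[203 127  61  17 782] [232.72250639 134.73401535] [508.7  54.8  50. ] ((508.9149169921875, 54.553653717041016), (62.85136795043945, 16.334348678588867), 80.11052703857422)
[208 260  10   5  34] [212.38235294 262.61764706] [6.463e+02 2.000e-01 5.000e+01] ((645.4968872070312, 0.2679100036621094), (10.755654335021973, 5.2059221267700195), 81.11518859863281)
grey
[ 205  154   50   97 2154] [230.60909935 210.56778087] [580.1  41.4  79. ] ((573.3868408203125, 41.915157318115234), (45.9098014831543, 98.65631866455078), 79.86699676513672)
```

View pics/z3.png

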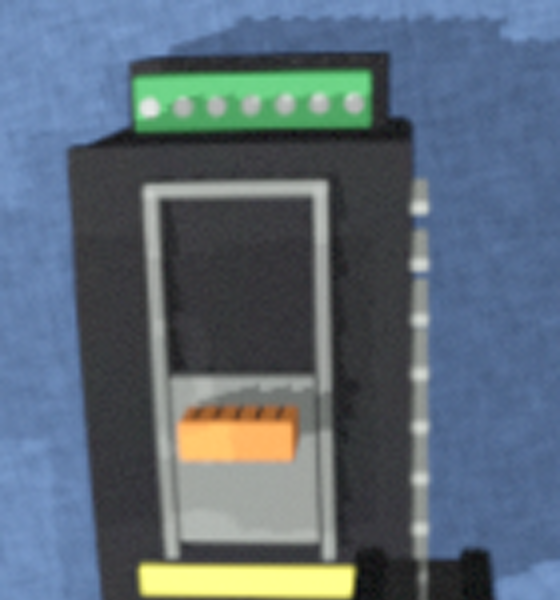

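>>> servo_tool(
  increments=[
    [-22,-22.5,0,0,0,0,0],
    [-22,-22.5,0,0,0,0,0],
    [0,0,30,0,0,0,0],
    [0,0,30,0,0,0,0],
    [0,0,30,0,0,0,0],
    [0,0,25,0,0,0,0],
    [0,0,0,0,0,0,0],
    [0,0,0,0,0,0,0],
  ],
)

```text
time_s: 2.78
tool_pos: [608.4, 37.4, 106.2]
orientation: [-0.002, 0.088, 0.996, 0.0]
wrist_force: [0.6, -0.8, -0.5]
gripper_width: 0.7
```

Run:
```python
from h import *
s=snap('wrist','w2'); t=env.state(); print(t['tool_pos'],t['wrist_force'])
s=snap('side','s2');a=cv2.resize(s['pixels'][130:250,235:375],None,fx=5,fy=5,interpolation=cv2.INTER_CUBIC);cv2.imwrite('pics/z4.png',a[:600])
```

```text
[610.19801067  37.08100754 108.42463266] [-0.10552613  0.68953022  0.71023031]
```

View pics/w2.png

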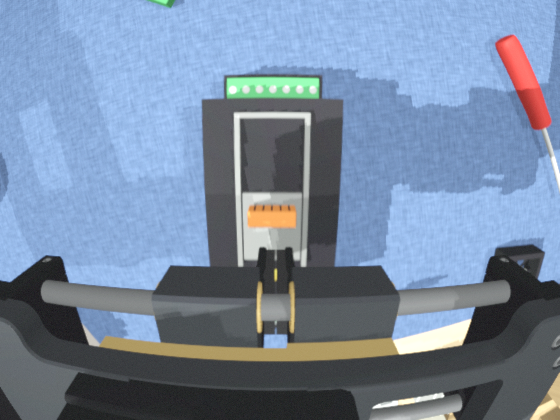

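View pics/z4.png

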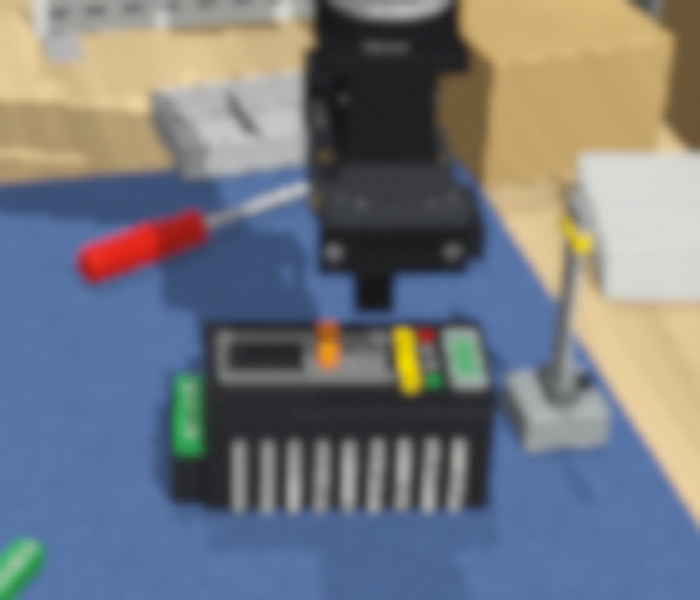

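The fingers (275,265) are behind the orange grip (272,216), on the display side and centred on it. Descend, then push along tool +x.

>>> servo_tool(
  increments=[
    [0,0,12,0,0,0,0],
    [0,0,10,0,0,0,0],
    [0,0,0,0,0,0,0],
    [0,0,0,0,0,0,0],
  ],
)

```text
time_s: 3.22
tool_pos: [609.5, 36.1, 84.8]
orientation: [-0.001, 0.088, 0.996, -0.0]
wrist_force: [-0.2, -0.2, 0.3]
gripper_width: 0.5
```

>>> servo_tool(
  increments=[
    [5,0,0,0,0,0,0],
    [5,0,0,0,0,0,0],
    [5,0,0,0,0,0,0],
    [5,0,0,0,0,0,0],
    [0,0,0,0,0,0,0],
    [0,0,0,0,0,0,0],
  ],
)

```text
time_s: 3.72
tool_pos: [590.1, 39.7, 85.8]
orientation: [-0.0, 0.088, 0.996, 0.0]
wrist_force: [0.2, 0.1, 0.8]
gripper_width: 0.6
```

Run:
```python
from h import *
s=snap('wrist','w3'); t=env.state(); print(t['tool_pos'],t['wrist_force'])
```

```text
[590.24291839  39.6669555   85.76488213] [-0.60832987 -0.14883013  0.18098433]
```

View pics/w3.png

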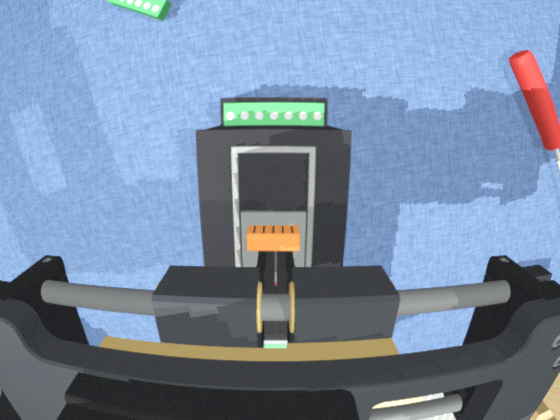

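Almost or just in contact: the grip is at (273,237) and the fingers are right behind it. Keep pushing.

>>> servo_tool(
  increments=[
    [5,0,0,0,0,0,0],
    [5,0,0,0,0,0,0],
    [5,0,0,0,0,0,0],
    [5,0,0,0,0,0,0],
  ],
)

```text
time_s: 4.1
tool_pos: [570.8, 43.1, 85.8]
orientation: [0.0, 0.088, 0.996, -0.0]
wrist_force: [2.9, -0.3, 1.0]
gripper_width: 0.4
```

>>> servo_tool(
  increments=[
    [3,0,0,0,0,0,0],
    [3,0,0,0,0,0,0],
    [3,0,0,0,0,0,0],
    [0,0,0,0,0,0,0],
  ],
)

```text
time_s: 4.43
tool_pos: [561.4, 44.8, 85.6]
orientation: [-0.0, 0.088, 0.996, 0.0]
wrist_force: [1.4, 0.7, 0.2]
gripper_width: 0.3
```

Run:
```python
from h import *
s=snap('wrist','w4'); t=env.state(); print(t['tool_pos'],t['wrist_force'])
```

```text
[561.40562137  44.81015124  85.46960052] [1.11541954 0.01239623 0.60888493]
```

View pics/w4.png

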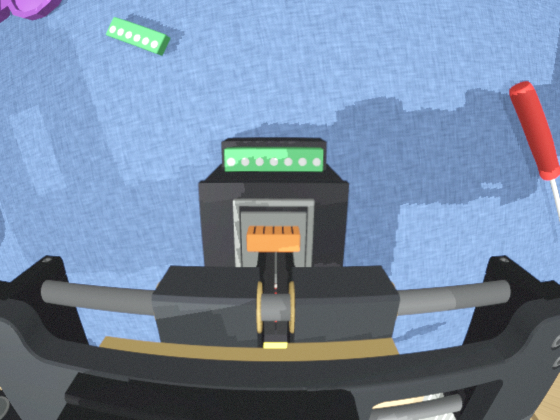

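>>> servo_tool(
  increments=[
    [2,0,0,0,0,0,0],
    [2,0,0,0,0,0,0],
    [0,0,0,0,0,0,0],
    [0,0,0,0,0,0,0],
  ],
)

```text
time_s: 4.82
tool_pos: [559.0, 45.2, 85.6]
orientation: [0.001, 0.088, 0.996, 0.0]
wrist_force: [5.4, -1.0, -1.5]
gripper_width: 0.3
```

>>> servo_tool(
  increments=[
    [2,0,0,0,0,0,0],
    [0,0,0,0,0,0,0],
    [0,0,0,0,0,0,0],
  ],
)

```text
time_s: 5.07
tool_pos: [558.8, 45.2, 85.8]
orientation: [0.003, 0.088, 0.996, -0.0]
wrist_force: [11.6, -1.5, -7.5]
gripper_width: 0.3
```

>>> servo_tool(
  increments=[
    [1.5,0,0,0,0,0,0],
    [0,0,0,0,0,0,0],
    [0,0,0,0,0,0,0],
  ],
)

```text
time_s: 5.32
tool_pos: [558.6, 45.3, 85.9]
orientation: [0.005, 0.089, 0.996, -0.0]
wrist_force: [16.4, -2.0, -11.7]
gripper_width: 0.3
```

Position stopped and force rising (5, 12, 16 N), so it is at the stop. Hold briefly, back off, lift, then verify.

>>> servo_tool(
  increments=[
    [0,0,0,0,0,0,0],
    [-6,0,0,0,0,0,0],
    [-8,0,0,0,0,0,0],
    [0,0,-20,0,0,0,0],
    [0,0,-40,0,0,0,0],
    [0,0,-40,0,0,0,0],
    [-20,-36,-10,0,0,0,1],
    [-20,-36,0,0,0,0,1],
  ],
)

```text
time_s: 5.98
tool_pos: [597.5, -33.0, 200.8]
orientation: [0.004, 0.086, 0.996, -0.0]
wrist_force: [0.8, -0.7, -0.8]
gripper_width: 7.4
```

>>> servo_tool(
  increments=[
    [0,-40,0,0,0,0.06,1],
    [0,-40,0,0,0,0.06,1],
    [0,-40,0,0,0,0.05,1],
    [0,0,0,0,0,0,1],
    [0,0,0,0,0,0,1],
  ],
)

```text
time_s: 6.4
tool_pos: [565.7, -152.1, 194.8]
orientation: [-0.001, 0.174, 0.985, 0.0]
wrist_force: [-0.4, 0.7, -0.0]
gripper_width: 39.2
```

Run:
```python
from h import *
t=env.state(); print(t['time_s'],t['tool_pos'],t['wrist_force'],R.from_quat(np.roll(t['orientation'],-1)).as_matrix().round(3))
snap('wrist','w5');s=snap('side','s5');s2=snap('top','t5')
c=np.zeros((600,800,3),np.uint8)
c[:480,:420]=cv2.resize(s2['pixels'][150:246,230:314],None,fx=5,fy=5,interpolation=cv2.INTER_CUBIC)
c[:300,430:800]=cv2.resize(s['pixels'][180:240,255:329],None,fx=5,fy=5,interpolation=cv2.INTER_CUBIC)
cv2.imwrite('pics/z5.png',c)
```

```text
6.4 [ 565.73052389 -152.10855099  194.77887754] [-0.39420282  0.69632766 -0.01234636] [[-0.939  0.343 -0.002]
 [ 0.343  0.939  0.001]
 [ 0.002  0.    -1.   ]]
```

View pics/z5.png

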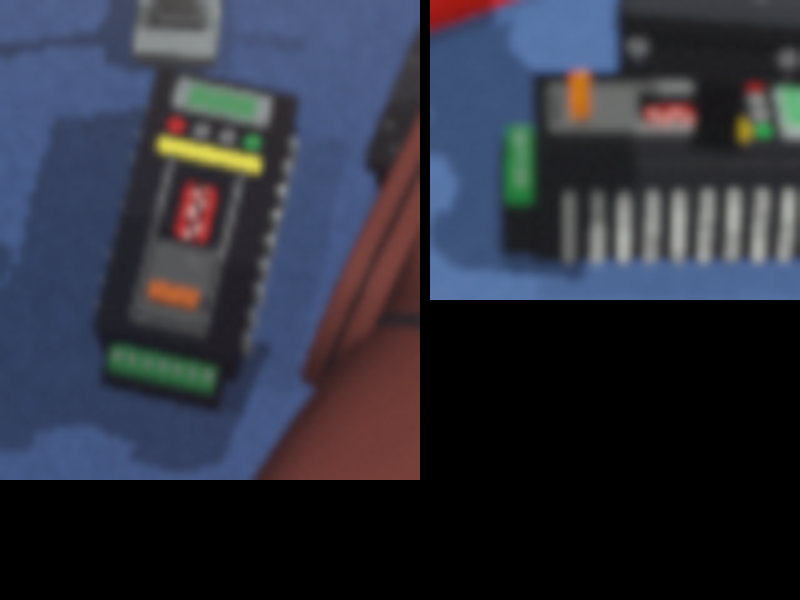

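View pics/w5.png

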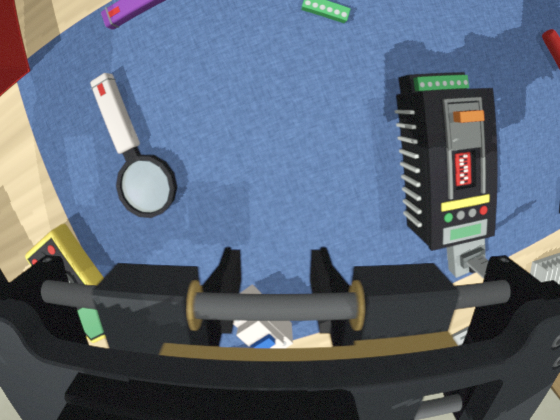

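Run:
```python
from h import *
s=ld('w5'); t=ld('t5')
def red(s,fn,box):
    hsv=cv2.cvtColor(s['pixels'],cv2.COLOR_BGR2HSV); h,S,V=hsv[...,0],hsv[...,1],hsv[...,2]
    m=(((h<6)|(h>172))&(S>130)&(V>60)).astype(np.uint8); q=np.zeros_like(m); x0,y0,x1,y1=box; q[y0:y1,x0:x1]=m[y0:y1,x0:x1]
    v,u=np.nonzero(q); Q=np.array([fn(s,a,b,71)[:2] for a,b in zip(u,v)],np.float32); print('bank',len(u),u.mean(),v.mean(),cv2.minAreaRect(Q))
red(s,fonz,(445,140,482,195)); red(t,onz,(258,180,280,200))
# green connector, handle, rim in wrist
hsv=cv2.cvtColor(s['pixels'],cv2.COLOR_BGR2HSV); h,S,V=hsv[...,0],hsv[...,1],hsv[...,2]
m=((S<60)&(V>140)); q=np.zeros_like(m); q[70:153,88:138]=m[70:153,88:138]; v,u=np.nonzero(q)
for z in (20,): print('handle',cv2.minAreaRect(np.array([fonz(s,a,b,z)[:2] for a,b in zip(u,v)],np.float32)))
m=(V<60)|(S<60); m[:150]=0; m[222:]=0; m[:,:112]=0; m[:,182:]=0
m=cv2.morphologyEx(m.astype(np.uint8),cv2.MORPH_OPEN,np.ones((3,3))); v,u=np.nonzero(m)
print('rim',len(u),cv2.minEnclosingCircle(np.array([fonz(s,a,b,15)[:2] for a,b in zip(u,v)],np.float32)))
a=cv2.resize(s['pixels'][60:260,390:510],None,fx=3,fy=3,interpolation=cv2.INTER_CUBIC);b=cv2.resize(s['pixels'][60:230,80:190],None,fx=3,fy=3)
c=np.zeros((600,720,3),np.uint8);c[:,:360]=a;c[:510,370:700]=b;cv2.imwrite('pics/z6.png',c)
```

```text
bank 348 462.42816091954023 168.54597701149424 ((595.4933471679688, 37.994384765625), (20.246726989746094, 33.72628402709961), 78.5850601196289)
bank 60 268.8833333333333 192.05 ((596.0289306640625, 37.734596252441406), (23.02359962463379, 33.97949981689453), 79.55438232421875)
handle ((416.9635009765625, -289.92889404296875), (94.01095581054688, 31.658199310302734), 2.363419771194458)
rim 3076 ((501.5435485839844, -291.3825988769531), 44.92333221435547)
```

View pics/z6.png

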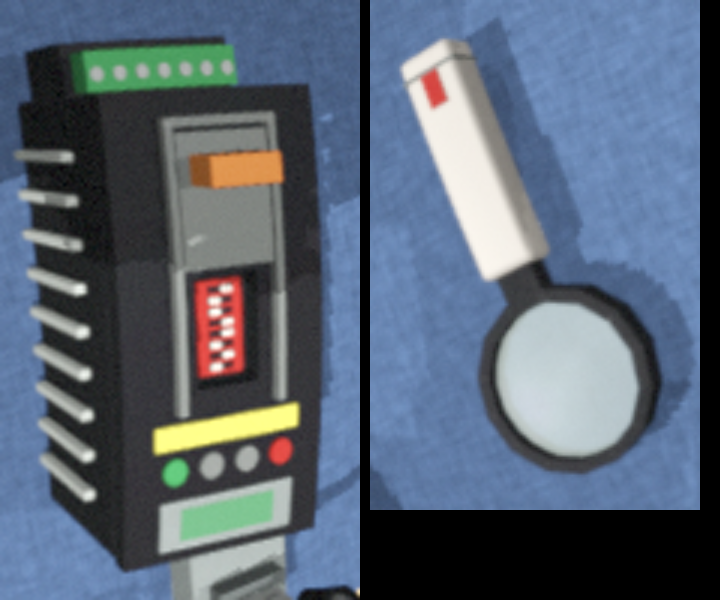

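Run:
```python
from h import *
s=ld('w5'); d=np.array([.984,-.175]);c=np.array([595.8,37.9])
for u,v,z,n in [(228,267,78.5,'plate near'),(224,130,78.5,'plate far'),(218,116,79,'endrib'),(243,153,92.5,'grip top far edge'),(219,279,71,'bank-'),(222,379,71,'bank+'),(236,166,92.5,'grip')]:
    p=fonz(s,390+u/3-.33,60+v/3-.33,z)[:2]; print(n,p.round(1),((p-c)@d).round(1))
t=ld('t5'); hsv=cv2.cvtColor(t['pixels'],cv2.COLOR_BGR2HSV); h,S=hsv[...,0],hsv[...,1]
m=(h>4)&(h<20)&(S>150); m[:200]=0;m[220:]=0;m[:,:255]=0;m[:,:255]=0;m[:,275:]=0
v,u=np.nonzero(m); print(len(u),(onz(t,u.mean(),v.mean(),90)[:2]-c)@d)
t=ld('top0');print((np.array([586.8,40.2])-c)@d)
```

```text
plate near [574.3  41.2] -21.8
plate far [531.2  51.5] -66.0
endrib [526.3  50.2] -70.6
grip top far edge [537.4  47.7] -59.2
bank- [579.5  41.1] -16.6
bank+ [613.4  35.1] 17.8
grip [540.6  44. ] -55.4
27 -53.896388261733634
-9.2585
```

Cover plate spans drive x -22 to -66 mm, so it is fully open. The bank is at (595.8, 37.9). Now the loupe.

>>> servo_tool(
  increments=[
    [0,0,0,0,0,-0.117,1],
    [0,0,0,0,0,-0.117,1],
    [0,0,0,0,0,-0.116,1],
    [24,-28,10,0,0,0,1],
    [24,-28,10,0,0,0,1],
    [24,-28,10,0,0,0,1],
    [24,-28,10,0,0,0,1],
    [25.7,-29.4,10,0,0,0,1],
  ],
)

```text
time_s: 7.22
tool_pos: [445.5, -291.1, 145.0]
orientation: [0.0, -0.004, 1.0, 0.0]
wrist_force: [-0.6, 0.1, 0.1]
gripper_width: 87.0
```

>>> servo_tool(
  increments=[
    [0,0,20,0,0,0,1],
    [0,0,20,0,0,0,1],
    [0,0,0,0,0,0,1],
    [0,0,0,0,0,0,1],
  ],
)

```text
time_s: 7.55
tool_pos: [445.4, -290.2, 104.4]
orientation: [-0.001, -0.003, 1.0, 0.001]
wrist_force: [0.5, -0.0, 0.0]
gripper_width: 86.7
```

Run:
```python
from h import *
t=env.state(); print(t['time_s'],t['tool_pos'],t['wrist_force'],R.from_quat(np.roll(t['orientation'],-1)).as_matrix().round(3))
s=snap('wrist','w6');snap('side','s6')
hsv=cv2.cvtColor(s['pixels'],cv2.COLOR_BGR2HSV);
```

```text
7.55 [ 445.35354384 -290.2122086   104.43773867] [ 0.46881373 -0.01761552  0.01106812] [[-1.    -0.005 -0.002]
 [-0.005  1.     0.002]
 [ 0.002  0.002 -1.   ]]
```

View pics/w6.png

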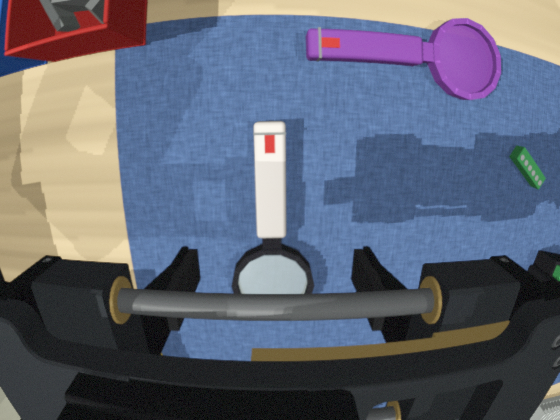

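View pics/s6.png

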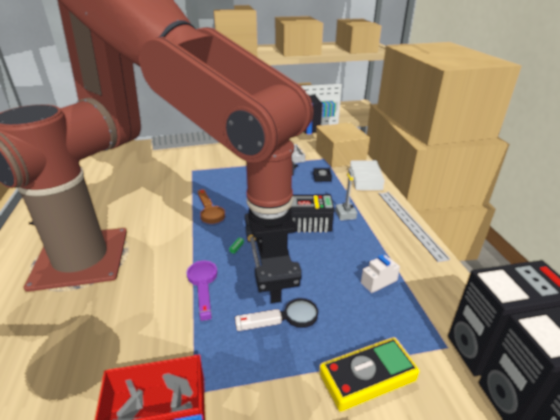

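White handle runs from (269,122) to (271,237), rim centred at (273,283), nicely between the fingers.

Run:
```python
from h import *
s=ld('w6'); t=env.state()
hsv=cv2.cvtColor(s['pixels'],cv2.COLOR_BGR2HSV); S,V=hsv[...,1],hsv[...,2]
m=((S<60)&(V>160)); q=np.zeros_like(m); q[115:240,245:298]=m[115:240,245:298]; v,u=np.nonzero(q)
print(u.min(),u.max(),v.min(),v.max(),cv2.minAreaRect(np.array([fonz(s,a,b,20)[:2] for a,b in zip(u,v)],np.float32)))
p=fonz(s,274,283,15); print('rim',p)
```

```text
253 284 122 237 ((416.40020751953125, -294.6194152832031), (92.61981964111328, 23.510046005249023), 0.7299147844314575)
rim [ 509.01735862 -290.24567352   15.        ]
```

>>> servo_tool(
  increments=[
    [0,-3.5,30,0,0,0,1],
    [0,0,30,0,0,0,1],
    [0,0,25,0,0,0,1],
    [0,0,8,0,0,0,1],
    [0,0,0,0,0,0,1],
    [0,0,0,0,0,0,1],
  ],
)

```text
time_s: 8.15
tool_pos: [446.6, -295.8, 13.7]
orientation: [0.0, -0.002, 1.0, -0.0]
wrist_force: [0.1, 0.6, 0.5]
gripper_width: 87.5
```

Run:
```python
from h import *
for i in range(4): 
    t=env.state(); print(t['tool_pos'],t['wrist_force'],t['joint_pos'][[0]]); s=snap('side','s7')
a=cv2.resize(s['pixels'][225:345,215:355],None,fx=5,fy=5,interpolation=cv2.INTER_CUBIC);cv2.imwrite('pics/z7.png',a[:600])
```

```text
[ 446.63129314 -295.79090994   13.67839661] [0.10174812 0.57029712 0.50431928] [-0.73221799]
[ 447.14351989 -296.42244665   14.44747882] [-0.71321394 -0.06049289 -0.03826661] [-0.73244744]
[ 447.29121098 -296.71320798   14.72678669] [ 0.95705052 -0.25219114 -1.10184789] [-0.73265349]
[ 447.17897067 -296.69726724   14.67268435] [ 0.09470694 -0.41518824  1.00611092] [-0.7327877]
```

View pics/z7.png

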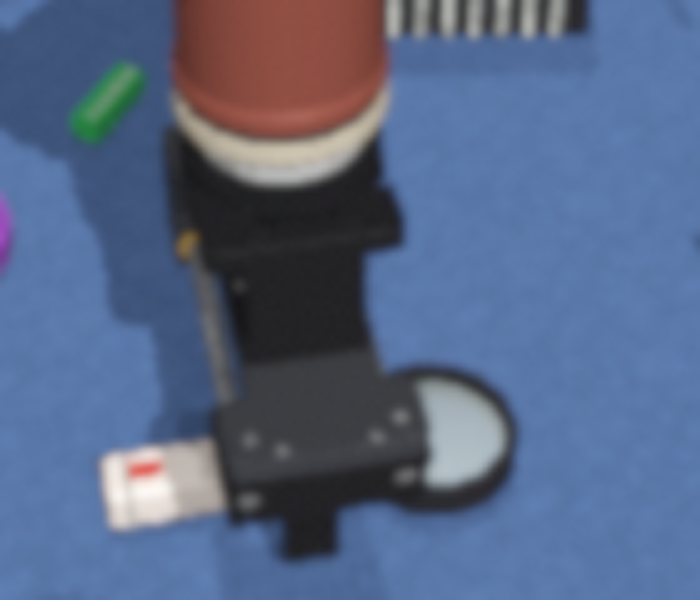

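>>> servo_tool(
  increments=[
    [0,2,5,0,0,0,1],
    [0,0,5,0,0,0,1],
    [0,0,0,0,0,0,0.5],
    [0,0,0,0,0,0,0],
    [0,0,0,0,0,0,0],
    [0,0,0,0,0,0,0],
    [0,0,0,0,0,0,0],
    [0,0,0,0,0,0,0],
  ],
  grip_force=35,
)

```text
time_s: 9.02
tool_pos: [445.6, -293.7, 2.5]
orientation: [0.0, -0.002, 1.0, -0.0]
wrist_force: [-0.5, -0.2, 0.6]
gripper_width: 54.7
```

>>> servo_tool(
  increments=[
    [0,0,0,0,0,0,0],
    [0,0,0,0,0,0,0],
    [0,0,0,0,0,0,0],
    [0,0,0,0,0,0,0],
    [0,0,0,0,0,0,0],
    [0,0,0,0,0,0,0],
  ],
)

```text
time_s: 9.52
tool_pos: [445.5, -293.5, 2.4]
orientation: [-0.0, -0.002, 1.0, 0.0]
wrist_force: [-0.4, 0.0, -0.2]
gripper_width: 23.5
```

Width 23.5 mm: the handle is gripped. Lift.

>>> servo_tool(
  increments=[
    [0,0,0,0,0,0,0],
    [0,0,-5,0,0,0,0],
    [0,0,-15,0,0,0,0],
    [0,0,-25,0,0,0,0],
    [0,0,-30,0,0,0,0],
    [0,0,-30,0,0,0,0],
    [0,0,-30,0,0,0,0],
    [0,0,-30,0,0,0,0],
  ],
)

```text
time_s: 10.18
tool_pos: [445.2, -293.2, 168.9]
orientation: [-0.0, -0.002, 1.0, 0.0]
wrist_force: [0.5, 0.1, -0.9]
gripper_width: 23.7
```

>>> servo_tool(
  increments=[
    [0,0,-15,0,0,0,0],
    [0,0,0,0,0,0,0],
    [0,0,0,0,0,0,0],
    [0,0,0,0,0,0,0],
  ],
)

```text
time_s: 10.52
tool_pos: [444.7, -292.8, 180.7]
orientation: [-0.001, -0.002, 1.0, 0.001]
wrist_force: [-0.8, 1.1, -1.5]
gripper_width: 23.8
```

Run:
```python
from h import *
s=snap('side','s8');t=env.state(); print(t['tool_pos'],t['orientation'],t['wrist_force'],t['moment'],t['gripper_width']);s2=snap('wrist','w8')
c=np.zeros((600,800,3),np.uint8);c[:420,:420]=s2['pixels'][:,70:490];c[:360,430:800]=cv2.resize(s['pixels'][140:320,200:385],None,fx=2,fy=2);cv2.imwrite('pics/z8.png',c)
```

```text
[ 444.46382374 -292.60790982  180.16083777] [-0.00137195 -0.00159719  0.99999704  0.00121935] [-0.30054893  0.54824292 -1.65328032] [ 0.0647287   0.03228104 -0.02756439] 23.678380305602595
```

View pics/z8.png

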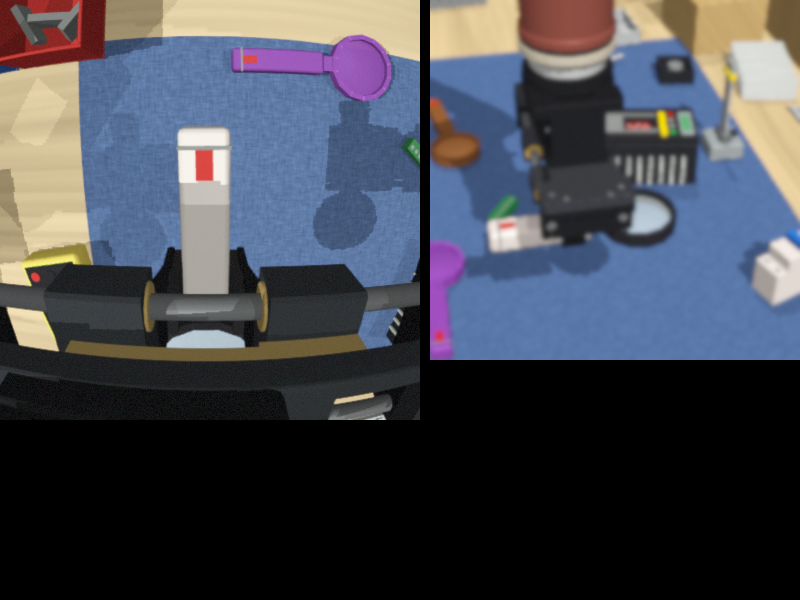

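>>> servo_tool(
  increments=[
    [-3,12,0,0,0,0,0],
    [-6,24,0,0,0,0,0],
    [-6,24,0,0,0,0,0],
    [-6,24,0,0,0,0,0],
    [-6,24,0,0,0,0,0],
    [-6,24,0,0,0,0,0],
    [-6,24,0,0,0,0,0],
    [-6,24,0,0,0,0,0],
  ],
)

```text
time_s: 11.28
tool_pos: [489.4, -111.1, 181.2]
orientation: [-0.001, -0.002, 1.0, 0.001]
wrist_force: [-0.3, -0.7, -0.9]
gripper_width: 23.8
```

>>> servo_tool(
  increments=[
    [-6,24,0,0,0,0,0],
    [-6,24,0,0,0,0,0],
    [-6,24,0,0,0,0,0],
    [-6,24,0,0,0,0,0],
    [-6,24,0,0,0,0,0],
    [-6,18,0,0,0,0,0],
    [0,0,0,0,0,0,0],
    [0,0,0,0,0,0,0],
  ],
)

```text
time_s: 11.95
tool_pos: [524.7, 26.2, 181.2]
orientation: [-0.001, -0.003, 1.0, 0.0]
wrist_force: [-0.3, -1.1, -0.8]
gripper_width: 23.5
```

Run:
```python
from h import *
s=snap('side','s9');s1=snap('top','t9');t=env.state(); print(t['tool_pos'],t['orientation'],t['wrist_force'],t['gripper_width'])
c=np.zeros((600,800,3),np.uint8);c[:480,:400]=cv2.resize(s1['pixels'][130:250,220:320],None,fx=4,fy=4);c[:480,410:800]=cv2.resize(s['pixels'][130:250,260:358],None,fx=4,fy=4)[:,:390];cv2.imwrite('pics/z9.png',c)
```

```text
[524.814827    24.67151743 181.59914796] [-7.94026092e-04 -1.74239389e-03  9.99998161e-01 -1.03807755e-04] [-0.2075539   0.38454807 -1.79517316] 23.40516795642868
```

View pics/z9.png

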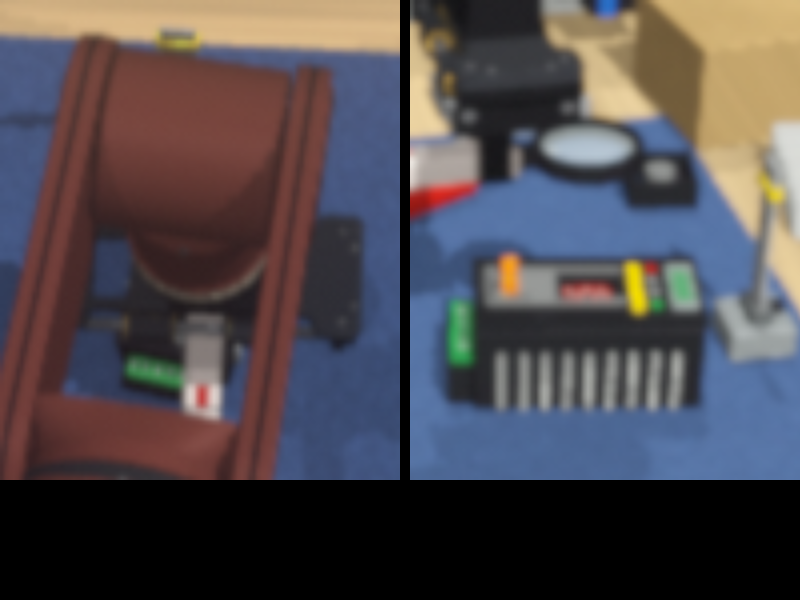

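>>> servo_tool(
  increments=[
    [-3,6,0,0,0,0,0],
    [-3,7,0,0,0,0,0],
    [0,0,10,0,0,0,0],
    [0,0,15,0,0,0,0],
    [0,0,10,0,0,0,0],
    [0,0,5,0,0,0,0],
    [0,0,0,0,0,0,0],
    [0,0,0,0,0,0,0],
  ],
)

```text
time_s: 12.72
tool_pos: [531.2, 37.6, 142.0]
orientation: [-0.0, -0.001, 1.0, 0.0]
wrist_force: [-0.2, 0.0, -0.6]
gripper_width: 23.8
```

```bash
cat > m.py <<'E'
from h import *
import sys
k=sys.argv[1]
s=snap('side','s'+k);t=env.state(); print(t['tool_pos'],t['orientation'],t['gripper_width'])
snap('wrist','w'+k)
cv2.imwrite(f'pics/zs{k}.png',cv2.resize(s['pixels'][130:250,250:390],None,fx=5,fy=5,interpolation=cv2.INTER_CUBIC)[:600])
E
python3 m.py 10
```

```text
[531.73439918  37.60724352 142.65050525] [ 1.77725411e-04 -1.50184852e-03  9.99998856e-01  3.25314120e-06] 24.015343298241383
```

View pics/zs10.png

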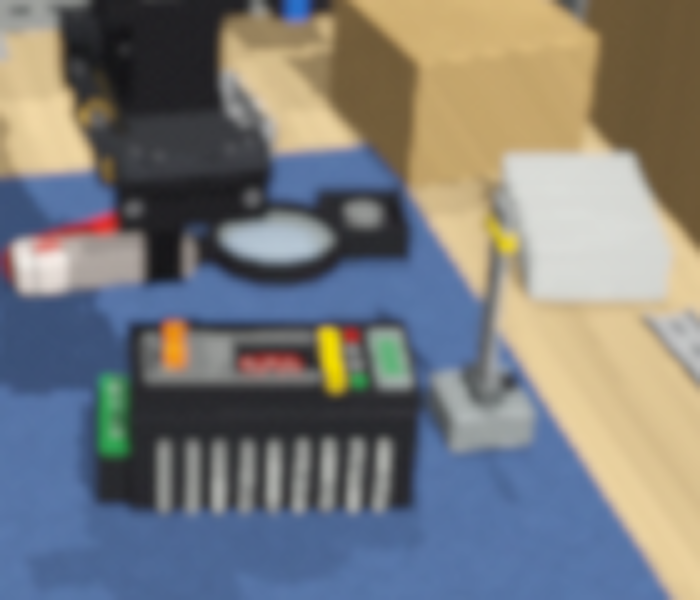

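View pics/w10.png

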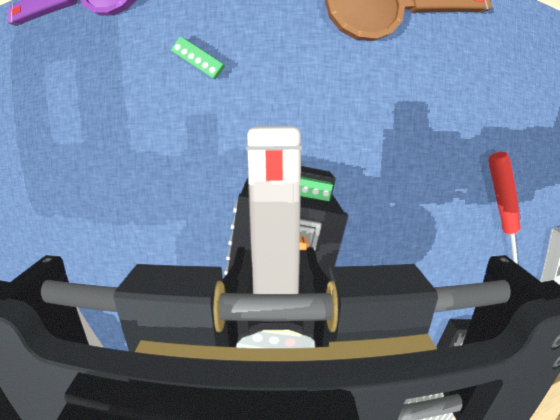

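Side view: loupe level above the bank, rim from (200..350, 205..282) in the zoom, clear of the drive and rule. Comparing against the prediction.

```bash
cat > lens.py <<'E'
from h import *
import sys
s=ld(sys.argv[1]); Z=float(sys.argv[2]); im=s['pixels']
hsv=cv2.cvtColor(im,cv2.COLOR_BGR2HSV); 
# lens glass: bright, low saturation
b,g,r=[im[...,i].astype(int) for i in range(3)]
m=((hsv[...,1]<90)&(hsv[...,2]>150)&(b>r)).astype(np.uint8); q=np.zeros_like(m); y0,y1=int(sys.argv[3]),int(sys.argv[4]); q[y0:y1,290:322]=m[y0:y1,290:322]
n,l,st,ce=cv2.connectedComponentsWithStats(q); i=1+st[1:,4].argmax(); print('glass',st[i],ce[i])
c=max(cv2.findContours((l==i).astype(np.uint8),0,1)[0],key=len); e=cv2.fitEllipse(c); print(e)
print('pred',proj(s,[596.2,37.6,Z])); 
o,d=ray(s,*e[0]); k=(37.6-o[1])/d[1]; print('at y=37.6',o+k*d,'at x',o+d*(596-o[0])/d[0],'at z',onz(s,*e[0],Z),'depth',pt(s,*e[0]))
# yellow cursor & bank check
m=((hsv[...,0]>22)&(hsv[...,0]<35)&(hsv[...,1]>130)).astype(np.uint8); m[:,:340]=0;m[:,360:]=0;m[:165]=0;m[190:]=0
v,u=np.nonzero(m); print('cursor px',u.mean(),v.mean(),'pred bank',proj(s,[595.8,37.9,71]))
o,d=ray(s,u.mean(),v.mean()); print('cursor at z131',o+d*(131-o[2])/d[2])
E
python3 lens.py s10 150 165 192
```

```text
glass [295 174  20   8 130] [304.84615385 177.57692308]
((304.9827575683594, 177.58473205566406), (7.248440742492676, 19.5168399810791), 90.06401062011719)
pred (np.float64(305.0288202993009), np.float64(178.65806619761938))
at y=37.6 [595.952037    37.6        153.31196744] at x [596.          37.77829843 153.20909706] at z [597.49623179  43.34041427 150.        ] depth [593.82398842  29.6891584  157.87617632]
cursor px 349.3809523809524 176.85714285714286 pred bank (np.float64(303.85903502338147), np.float64(203.34120949159404))
cursor at z131 [729.71506114  56.97342637 131.        ]
```

>>> servo_tool(
  increments=[
    [0,0,5,0,0,0,0],
    [0,0,7,0,0,0,0],
    [0,0,4,0,0,0,0],
    [0,0,3,0,0,0,0],
    [0,0,0,0,0,0,0],
    [0,0,0,0,0,0,0],
    [0,0,0,0,0,0,0],
    [0,0,0,0,0,0,0],
  ],
)

```text
time_s: 13.48
tool_pos: [531.7, 37.7, 123.7]
orientation: [0.0, -0.002, 1.0, -0.0]
wrist_force: [0.1, -0.3, -1.4]
gripper_width: 23.9
```

```bash
python3 m.py 11; python3 lens.py s11 131.5 168 200; python3 -c "
from h import *
s=ld('top0');print('cursor top@131',onz(s,264.94,140.33,131)); a=ld('s11')
print('bank', a['pixels'].shape)
for i in range(3):
  t=env.state();print(t['tool_pos'],t['wrist_force'],t['gripper_width']);snap('top','t11')
"
```

```text
[531.7135077   37.71799153 123.65981504] [ 2.62602550e-04 -1.61090397e-03  9.99998668e-01 -2.56225833e-05] 23.314896004938944
glass [295 179  21   9 134] [305.2238806  183.44776119]
((305.3772888183594, 183.41233825683594), (7.484218597412109, 19.703109741210938), 89.1973876953125)
pred (np.float64(304.78602677251826), np.float64(184.63189182397966))
at y=37.6 [597.71251488  37.6        135.14193044] at x [596.          31.28062268 138.91773908] at z [599.36430942  43.69531225 131.5       ] depth [597.34579223  36.24675114 135.9504925 ]
cursor px 349.3809523809524 176.85714285714286 pred bank (np.float64(303.85903502338147), np.float64(203.34120949159404))
cursor at z131 [729.71506114  56.97342637 131.        ]
cursor top@131 [729.50293703  54.61004531 131.        ]
bank (420, 560, 3)
[531.70664385  37.71026301 123.65288081] [-0.69691715 -0.46963168 -0.91494872] 23.618264656509375
[531.66183179  37.70770167 123.62126757] [-0.39593274 -0.17402166 -0.93320085] 23.676929113177195
[531.62961043  37.7205649  123.59144728] [-0.35488796 -0.39192432 -0.35439684] 23.819506530452927
```

View pics/zs11.png

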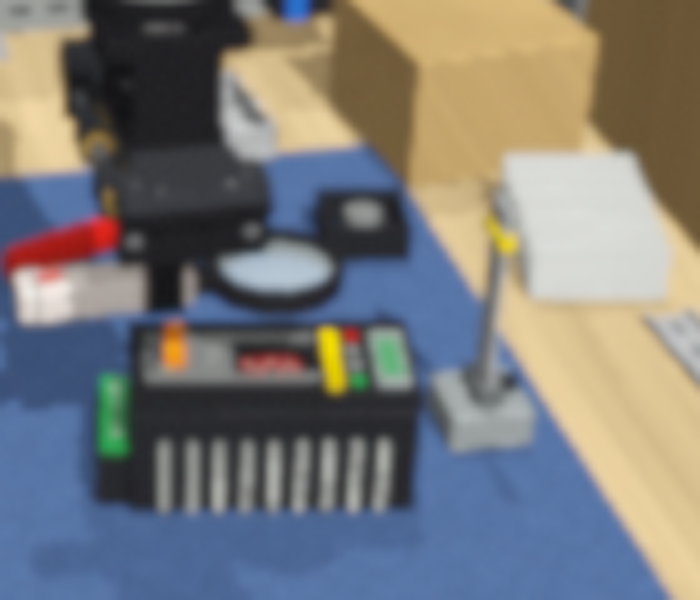

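>>> servo_tool(
  increments=[
    [0.5,0,1,0,0,0,0],
    [0,0,0,0,0,0,0],
    [0,0,0,0,0,0,0],
    [0,0,0,0,0,0,0],
    [0,0,0,0,0,0,0],
    [0,0,0,0,0,0,0],
    [0,0,0,0,0,0,0],
    [0,0,0,0,0,0,0],
  ],
)

```text
time_s: 14.4
tool_pos: [531.0, 37.7, 122.4]
orientation: [0.0, -0.002, 1.0, 0.0]
wrist_force: [-0.7, 0.3, -0.3]
gripper_width: 23.7
```

```bash
python3 -c "
from h import *
t=env.state();print(t['time_s'],t['tool_pos'],t['orientation'],t['wrist_force'],t['gripper_width'],abs(t['joint_vel']).max())
print(env.sign_off())"
```

```text
14.4 [531.00067278  37.72491262 122.38330265] [ 1.22696924e-05 -1.59078634e-03  9.99998735e-01  7.21390432e-07] [-0.7159252   0.25547505 -0.31275353] 23.705646805378354 0.001511976028604883
the job is handed in; nothing more can be done
None
```

I slid the cover open to its stop, gripped the white-handled loupe across its handle and held it level over the switch bank. I handed the job in at 14.4 s with the loupe still in the gripper; the hand-in reports no verdict.

- **Cover:** the push stalled at the stop, with force rising to about 16 N and no further travel. The wrist picture then put the plate at drive x -22 to -66 mm, and the red bank was fully visible.
- **Loupe sideways:** by arm position the lens centre was at about (595.7, 37.7) mm, against the bank at (595.8, 37.9) mm. The side camera put the lens up to 2 mm further in x.
- **Loupe height:** by arm position the lens was at about 130 mm, against the 131 mm target. The side camera read about 4 mm higher, roughly 134 mm. I think that is high because the rim and gripper partly hide the glass and that camera has a small height bias. Both values are inside the 8 mm tolerance.
- **Hold:** the tool was within 0.2° of vertical, the arm was still, and the gripper width was 23.7 mm on the 24 mm handle.
- **Other things:** I saw no contact between the loupe and the drive or the rule stand. The bystanders looked untouched in the pictures, but I did not measure their final positions.

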